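Sweep the loose dust caps into the open-fronted parts tray

TASK

Three black microscope dust caps were left lying among other things on the bench. With closed fingers, sweep all three across the bench through the open mouth of the low metal tray, until each lies flat and wholly inside it; push them only and keep them flat on the surface, never picking them up or turning them over. Leave the dropper bottle, the specimen jar and the petri dish standing where they are.

Things in the scene. Friction and masses are not known exactly. Their poses are not given: they have to be found in the camera images.
- cap_a: loose black plastic microscope dust cap, one of three alike: a shallow round cup 33 mm across and 16 mm high, open side up, about 10 to 20 g; origin at the centre of its underside, z up. It slides flat when pushed level against its side, between 5 and 12 mm up.
- cap_b: loose black plastic microscope dust cap, one of three alike: a shallow round cup 33 mm across and 16 mm high, open side up, about 10 to 20 g; origin at the centre of its underside, z up. It slides flat when pushed level against its side, between 5 and 12 mm up.
- cap_c: loose black plastic microscope dust cap, one of three alike: a shallow round cup 33 mm across and 16 mm high, open side up, about 10 to 20 g; origin at the centre of its underside, z up. It slides flat when pushed level against its side, between 5 and 12 mm up.
- tray: low sheet-metal parts tray on the robot's right, screwed down, does not move; 186 mm wide (own x), 140 mm deep (own y), origin at the centre of its underside. Smooth slippery floor 2 mm thick; walls 3 to 5 mm thick, 27 mm high on three sides: the back (y = -70 mm) and both sides (x = -93, +93 mm). Own +y side is the open mouth. Flat fixing ears 6 mm high stick out to x = -112 and +112 mm near the back.
- tray_mouth (a point): middle of the tray's open mouth at bench level (tray y = +70 mm), axes as the tray's: +y points out of the mouth, to the robot's left give or take 0.3 rad. The mouth is 178 mm clear; its lip is a gentle ramp rising from bench level here to the 2 mm floor 22 mm further in, and flat caps slide up it.
- dropper: loose small closed dropper bottle, white with a red cap, 30 mm across, 50 mm high; bystander, standing upright; origin at the centre of its underside
- jar: loose closed specimen jar, white with an orange lid, 46 mm across at the lid, 56 mm high; bystander, standing upright; origin at the centre of its underside
- dish: loose clear petri dish with pale filling, 55 mm across, 14 mm high; bystander, lying flat; origin at the centre of its underside. The other dish farther left on the bench is fixed and takes no part

How it is judged:
By the outcome, as a careful person would: the job done as asked, in the order asked, and still so for the second after the job is handed in, with the robot touching nothing.
It also fails if it takes over 67 s, if anything falls off the work surface, if the arm or the gripper's body presses on something with over 40 N, if the wrist force passes 120 N, or if a joint passes its speed limit or range.

ROBOT

A 7-joint arm with a two-finger parallel gripper is mounted at the origin on a cart in front of the work surface, level with it; the furniture and walls round the work are solid. World frame = base frame: x ahead of the robot, y to its left, z up, the work surface at z = 0. Lengths are in m, angles in rad, forces in N, time in s.
With the tool pointing down it reaches from about 0.4 to 0.85 m from the base axis. Payload 4.5 kg.
Tool frame: the origin (TCP) lies midway between the tips of the shut fingers; the grasp point (between the pads) lies 19 mm behind it; z points along the fingers, x is the direction in which the jaws open and shut, and the axes are right-handed (so a half turn about z gives the same grasp; the last joint's range is limited). The gripper opens to 85 mm and grips with 20 to 120 N. Pads are 22 mm wide; open, the fingers measure 114 mm over their backs; the gripper's body (76 mm by 85 mm) begins 54 mm behind the grasp point. The pads swing forward as they close: fully open they stand 13 mm farther back than shut.
Start: joints at [1.167, 0.689, -0.195, 1.565, 0.157, 0.902, -0.215], TCP at [0.265, -0.566, 0.231] pointing down, gripper open.
Joint ranges: [-3.01, 3.01], [-0.46, 2.08], [-1.47, 1.51], [0.13, 2.56], [-1, 4.14], [0.04, 2.09], [-2.66, 2.66]. Speed limits (rad/s): [2.57, 2.57, 3.14, 3.14, 3.14, 3.14, 3.14].

INTERFACE

Orientations are given as a rotation vector (axis times angle).
In Python, from plant import bot gives the robot as it stands.
- The arm moves only by the shell command python3 -m crank 'ROWS' [OPENING] [FORCE]. ROWS is JSON, a list of rows, each an object of numbers: "dx", "dy", "dz": the shift along the tool's x, y, z in mm; "rx", "ry", "rz": the turn, a rotation vector about the tool's x, y, z in degrees. A call has 1 to 12 rows; each row is the pose to reach, as a shift and turn from the pose commanded when the call began, along the tool's axes at that moment; what a row does not reach only later rows make up. A row lasts 1/10 s, in which the tool goes at most 50 mm and 8.59 degrees, less where a joint would pass 70% of its speed; a pose out of reach is approached as far as the arm can. A call with a gripper value outside its range is refused whole. OPENING is the closure in counts, from 0 (fully open) to 255 (shut), set as the call begins (- or left out, the last holds). The fingers move at their own pace and stop on an object; FORCE is the grip in N (left out, the last holds). Time passes only in rows, so rows that repeat a pose let the fingers close. It gives the time, the measured TCP pose, the force and the opening at its end, in the units of the state.
- bot.get_state(): the state, without advancing time (a new reading comes with each control period).
- bot.get_image(name): name is "side" or "top"; returns the picture (384x512x3 uint8, red, green, blue); there is no depth.
- bot.calibration(name): a dict with "mtx" (3x3 intrinsics, pixels), "xyz" and "orientation" of the camera in the world. Camera axes: x right, y down, z forward; pixel columns grow to the right and rows downward; lengths in m; the calibration is good to about 2 mm. A picture is of the moment at which its call begins. calibration takes no time and is no camera call.
- bot.close_job(): hands the job in, once; it reports no verdict.
The state is a dict: "time": time; "qpos": joint angles; "joint_vel": joint speeds; "tau": joint torques, N m; "position": TCP position; "orientation": TCP orientation; "wrist_force": force on the tool from outside, world axes, zero at the start; "wrist_torque": the same for the moment, N m; "gripper_width": finger opening in m.
Only numpy, scipy, OpenCV 4.12 (cv2) and the standard library are available. Lean on these libraries where they do the work, as an engineer would, in place of code of your own. Each camera call takes 0.05 s, during which the arm holds its last target. There are 200 camera calls.

## Working session

There is one attempt and no reset: what is moved stays moved. The work goes in short steps, Python scripts to look and compute and a shell command to move; the robot and the scene stay as the last step left them, time stands still between calls to the robot, and variables do not carry over. Pictures are saved under pics/ and viewed, about 8 in all and at most 12, crops included, and the job is handed in when it is done.

```bash
mkdir -p pics; ls
python3 - <<'E'
from plant import bot
import cv2
s=bot.get_state()
for k,v in s.items(): print(k,v)
for n in("top","side"):
    cv2.imwrite(f"pics/{n}0.png",bot.get_image(n)[:,:,::-1]); print(bot.calibration(n))
E
```

```text
pics
time 0.0
qpos [ 1.16681228  0.68998702 -0.19452413  1.56637833  0.15732804  0.90252242
 -0.21508248]
joint_vel [-5.06215859e-04 -1.92607555e-03 -1.12276250e-03  9.37113406e-04
 -5.91992754e-05 -1.27135788e-03  1.46888733e-04]
tau [-4.17636293e-04 -5.39605236e+01 -1.26666225e+00 -1.58542246e+01
  9.11432260e-03  9.46939312e-03 -4.46301684e-06]
position [ 0.2646228  -0.56547159  0.2304733 ]
orientation [-2.65018210e+00  1.68540452e+00  2.64073144e-03]
wrist_force [0.33971235 0.35018719 0.41117377]
wrist_torque [-0.03850234 -0.00922801  0.05560108]
gripper_width 0.08547352766619473
{'mtx': array([[495.62248926,   0.        , 257.15623157],
       [  0.        , 495.62248926, 188.50768394],
       [  0.        ,   0.        ,   1.        ]]), 'xyz': array([ 0.46230043, -0.03045382,  1.03626049]), 'orientation': array([-2.20652431,  2.16924281, -0.04887763])}
{'mtx': array([[472.00318821,   0.        , 249.96223422],
       [  0.        , 472.00318821, 186.28803408],
       [  0.        ,   0.        ,   1.        ]]), 'xyz': array([0.26601354, 0.74050097, 0.49690746]), 'orientation': array([-0.4587988 ,  2.54218814, -1.50694432])}
```

View pics/top0.png

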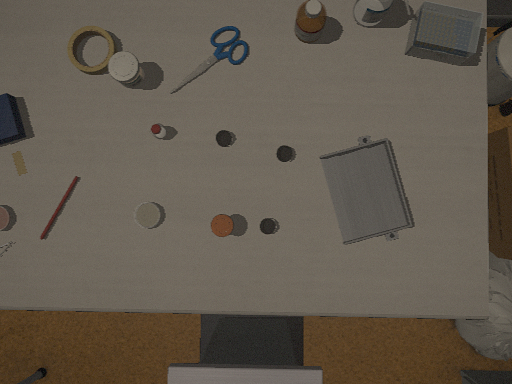

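View pics/side0.png

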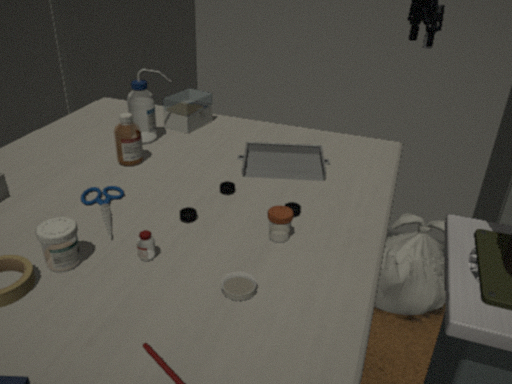

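The top view shows caps at (224,138), (285,153) and (268,226), with the jar at (222,225), the dish at (148,215) and the dropper at (158,130). The tray mouth runs from (321,157) to (345,242). The side view agrees.

```bash
cat > h.py <<'E'
import numpy as np,cv2
from plant import bot
from scipy.spatial.transform import Rotation as R
def ray(n,uv,z):
    c=bot.calibration(n); M=R.from_rotvec(c["orientation"]).as_matrix()
    d=M@np.linalg.solve(c["mtx"],[uv[0],uv[1],1]); p=c["xyz"]; return (p+d*(z-p[2])/d[2])
def caps(im,box=(190,110,440,260),thr=60):
    x0,y0,x1,y1=box
    m=(im[y0:y1,x0:x1].max(2)<thr).astype(np.uint8)
    n,_,st,ce=cv2.connectedComponentsWithStats(m)
    return [(ce[i]+[x0,y0],st[i,2:]) for i in range(1,n) if 80<st[i,4]<600]
E
python3 - <<'E'
from h import *
im=cv2.imread("pics/top0.png")
for c,s in caps(im): print(c.round(1),s,ray("top",c,.012).round(4))
for n,uv,z in [("jar",(222,225),.056),("drop",(157,129),.05),("dish",(148,215),.014),("mouth far",(321,157),.02),("mouth near",(345,242),.02),("back near",(411,226),.027),("back far",(387,140),.027)]: print(n,ray("top",uv,z).round(4))
s=bot.get_state();print(R.from_rotvec(s["orientation"]).as_matrix().round(3))
cv2.imwrite("pics/z.png",cv2.resize(im[110:260,190:430],None,fx=3,fy=3))
E
```

```text
[223.6 138.2] [ 17  17 206] [0.623  0.0528 0.012 ]
[353.9 149.8] [ 66  18 150] [ 0.603  -0.2181  0.012 ]
[284.3 153.2] [ 16  16 205] [ 0.5935 -0.074   0.012 ]
[267.3 225.9] [ 16  16 188] [ 0.4424 -0.0411  0.012 ]
jar [0.4434 0.0488 0.056 ]
drop [0.6335 0.1842 0.05  ]
dish [0.4605 0.2055 0.014 ]
mouth far [ 0.5859 -0.1492  0.02  ]
mouth near [ 0.4125 -0.1998  0.02  ]
back near [ 0.4475 -0.3317  0.027 ]
back far [ 0.6221 -0.2828  0.027 ]
[[ 0.424 -0.906 -0.001]
 [-0.906 -0.424  0.002]
 [-0.002  0.    -1.   ]]
```

View pics/z.png

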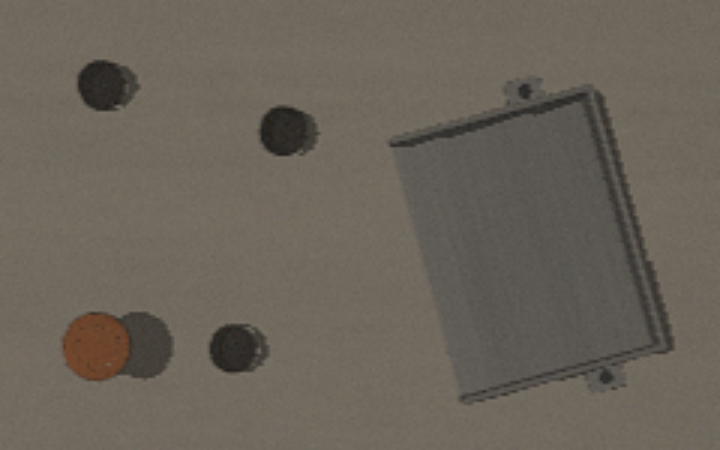

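Tray axes come out at about 0.28 rad. I'm writing a small planner that gives tool-frame offsets, and I'll start with cap C, the near one.

```bash
cat >> h.py <<'E'
T0=np.array([.517,-.241]); ex=np.array([.9600,.28]); ey=np.array([-.28,.96])
def tr(w): d=np.array(w)[:2]-T0; return np.array([d@ex,d@ey])
def wo(t): return T0+t[0]*ex+t[1]*ey
def plan(cap_w,tgt_t,back=.038,stop=.031,zl=.007,zh=.09):
    "offsets (mm, deg) from the present pose, pushing along tool x (or -x)"
    s=bot.get_state(); p=s["position"]; M=R.from_rotvec(s["orientation"]).as_matrix()
    a=np.array(cap_w)[:2]; b=wo(tgt_t); u=(b-a)/np.linalg.norm(b-a)
    yaw=np.arctan2(M[1,0],M[0,0]); want=np.arctan2(u[1],u[0])
    rz=-np.degrees((want-yaw+np.pi/2)%np.pi-np.pi/2)
    # full levelled orientation
    tx=u*np.sign(u@M[:2,0]); G=np.array([[tx[0],tx[1],0],[tx[1],-tx[0],0],[0,0,-1]]).T
    rv=np.degrees(R.from_matrix(M.T@G).as_rotvec())
    print("rz",rz.round(1),"rv",rv.round(1),"q7",s["qpos"][6].round(2),"u",u.round(3),"push mm",(1000*np.linalg.norm(b-a)).round())
    for n,w in (("above",[*(a-back*u),zh]),("low",[*(a-back*u),zl]),("mid",[*((a+b)/2-stop*u),zl]),("end",[*(b-stop*u),zl]),("off",[*(b-(stop+.015)*u),zl]),("up",[*(b-(stop+.015)*u),zh])):
        print(n,np.round(w,3),"d",(M.T@(np.array(w)-p)*1000).round(0))
E
python3 - <<'E'
from h import *
for n,c in dict(A=(.623,.0528),B=(.5935,-.074),C=(.4424,-.0411),jar=(.443,.049)).items(): print(n,tr(c).round(3))
plan((.4424,-.0411),(-.05,-.03))
E
```

```text
A [0.184 0.252]
B [0.12  0.139]
C [-0.016  0.213]
jar [0.01  0.299]
rz 16.9 rv [ 0.   0.1 16.9] q7 -0.22 u [ 0.143 -0.99 ] push mm 245.0
above [ 0.437 -0.003  0.09 ] d [-436. -394.  141.]
low [ 0.437 -0.003  0.007] d [-436. -394.  224.]
mid [ 0.455 -0.132  0.007] d [-312. -357.  224.]
end [ 0.473 -0.253  0.007] d [-194. -321.  224.]
off [ 0.471 -0.238  0.007] d [-209. -326.  224.]
up [ 0.471 -0.238  0.09 ] d [-209. -326.  141.]
```

```bash
python3 -m crank '[{"dx":-40,"dy":-36,"dz":10,"rz":8},{"dx":-80,"dy":-72,"dz":20,"rz":16.9},{"dx":-120,"dy":-108,"dz":35,"rz":16.9},{"dx":-160,"dy":-144,"dz":50,"rz":16.9},{"dx":-200,"dy":-180,"dz":65,"rz":16.9},{"dx":-240,"dy":-216,"dz":80,"rz":16.9},{"dx":-280,"dy":-252,"dz":95,"rz":16.9},{"dx":-320,"dy":-288,"dz":110,"rz":16.9},{"dx":-360,"dy":-324,"dz":120,"rz":16.9},{"dx":-400,"dy":-360,"dz":130,"rz":16.9},{"dx":-436,"dy":-394,"dz":141,"rz":16.9},{"dx":-436,"dy":-394,"dz":141,"rz":16.9}]' 255 20
python3 - <<'E'
from h import *
plan((.4424,-.0411),(-.05,-.03))
E
```

```text
rz 16.9 rv [ 0.   0.1 16.9] q7 -0.22 u [ 0.143 -0.99 ] push mm 245.0
above [ 0.437 -0.003  0.09 ] d [-436. -394.  141.]
low [ 0.437 -0.003  0.007] d [-436. -394.  224.]
mid [ 0.455 -0.132  0.007] d [-312. -357.  224.]
end [ 0.473 -0.253  0.007] d [-194. -321.  224.]
off [ 0.471 -0.238  0.007] d [-209. -326.  224.]
up [ 0.471 -0.238  0.09 ] d [-209. -326.  141.]invalid input
```

```bash
python3 -m crank '[{"dx":-40,"dy":-36,"dz":10,"rx":0,"ry":0,"rz":8}]' 255 30
```

```text
time: 0.2
position: [0.276, -0.5257, 0.2224]
orientation: [2.51, -1.879, 0.008]
wrist_force: [1.3, 1.1, -0.3]
gripper_width: 0.0735
```

```bash
python3 -m crank '[{"dx":0,"dy":0,"dz":0,"rz":0}]' - 30
python3 - <<'E'
from h import *
plan((.4424,-.0411),(-.05,-.03))
E
```

```text
rz 8.2 rv [ 0.1 -0.5  8.2] q7 -0.4 u [ 0.143 -0.99 ] push mm 245.0
above [ 0.437 -0.003  0.09 ] d [-457. -302.  128.]
low [ 0.437 -0.003  0.007] d [-457. -302.  211.]
mid [ 0.455 -0.132  0.007] d [-329. -284.  212.]
end [ 0.473 -0.253  0.007] d [-208. -266.  213.]
off [ 0.471 -0.238  0.007] d [-222. -268.  213.]
up [ 0.471 -0.238  0.09 ] d [-222. -268.  130.]invalid input
```

```bash
python3 -m crank '[{"dx":-40,"dy":-27,"dz":10,"rx":0,"ry":0,"rz":8},{"dx":-80,"dy":-54,"dz":20,"rx":0,"ry":0,"rz":8},{"dx":-120,"dy":-81,"dz":30,"rx":0,"ry":0,"rz":8},{"dx":-160,"dy":-108,"dz":45,"rx":0,"ry":0,"rz":8},{"dx":-200,"dy":-135,"dz":60,"rx":0,"ry":0,"rz":8},{"dx":-240,"dy":-162,"dz":75,"rx":0,"ry":0,"rz":8},{"dx":-280,"dy":-189,"dz":85,"rx":0,"ry":0,"rz":8},{"dx":-320,"dy":-216,"dz":95,"rx":0,"ry":0,"rz":8},{"dx":-360,"dy":-240,"dz":105,"rx":0,"ry":0,"rz":8},{"dx":-400,"dy":-265,"dz":115,"rx":0,"ry":0,"rz":8},{"dx":-440,"dy":-290,"dz":125,"rx":0,"ry":0,"rz":8},{"dx":-457,"dy":-302,"dz":128,"rx":0,"ry":0,"rz":8}]' - 30
python3 - <<'E'
from h import *
plan((.4424,-.0411),(-.05,-.03))
E
```

```text
time: 1.4
position: [0.4344, 0.0118, 0.093]
orientation: [-2.396, 2.029, 0.003]
wrist_force: [0.2, -1.2, 0.3]
gripper_width: -0.0
rz 1.3 rv [-0.   0.1  1.3] q7 -1.39 u [ 0.143 -0.99 ] push mm 245.0
above [ 0.437 -0.003  0.09 ] d [16. -0.  3.]
low [ 0.437 -0.003  0.007] d [16.  0. 86.]
mid [ 0.455 -0.132  0.007] d [145.   3.  86.]
end [ 0.473 -0.253  0.007] d [268.   6.  85.]
off [ 0.471 -0.238  0.007] d [253.   5.  85.]
up [ 0.471 -0.238  0.09 ] d [253.   5.   2.]
```

```bash
python3 -m crank '[{"dx":16,"dy":0,"dz":3,"rx":0,"ry":0,"rz":1.3},{"dx":16,"dy":0,"dz":3,"rx":0,"ry":0,"rz":1.3},{"dx":16,"dy":0,"dz":3,"rx":0,"ry":0,"rz":1.3}]' - 30
python3 - <<'E'
from h import *
plan((.4424,-.0411),(-.05,-.03))
E
```

```text
time: 1.7
position: [0.4358, -0.0097, 0.0911]
orientation: [2.365, -2.066, -0.0]
wrist_force: [-0.1, -0.3, 0.8]
gripper_width: 0.0001
rz -0.5 rv [ 0.  -0.  -0.5] q7 -1.38 u [ 0.143 -0.99 ] push mm 245.0
above [ 0.437 -0.003  0.09 ] d [-6. -2.  1.]
low [ 0.437 -0.003  0.007] d [-6. -2. 84.]
mid [ 0.455 -0.132  0.007] d [124.  -3.  84.]
end [ 0.473 -0.253  0.007] d [246.  -4.  84.]
off [ 0.471 -0.238  0.007] d [231.  -4.  84.]
up [ 0.471 -0.238  0.09 ] d [231.  -4.   1.]
```

```bash
python3 -m crank '[{"dx":-6,"dy":-2,"dz":40,"rx":0,"ry":0,"rz":-0.5},{"dx":-6,"dy":-2,"dz":75,"rx":0,"ry":0,"rz":-0.5},{"dx":-6,"dy":-2,"dz":84,"rx":0,"ry":0,"rz":-0.5},{"dx":-6,"dy":-2,"dz":84,"rx":0,"ry":0,"rz":-0.5},{"dx":4,"dy":-2,"dz":84,"rx":0,"ry":0,"rz":-0.5},{"dx":14,"dy":-2,"dz":84,"rx":0,"ry":0,"rz":-0.5},{"dx":26,"dy":-2,"dz":84,"rx":0,"ry":0,"rz":-0.5},{"dx":38,"dy":-2,"dz":84,"rx":0,"ry":0,"rz":-0.5},{"dx":50,"dy":-2,"dz":84,"rx":0,"ry":0,"rz":-0.5},{"dx":62,"dy":-3,"dz":84,"rx":0,"ry":0,"rz":-0.5},{"dx":74,"dy":-3,"dz":84,"rx":0,"ry":0,"rz":-0.5},{"dx":74,"dy":-3,"dz":84,"rx":0,"ry":0,"rz":-0.5}]' - 30
python3 - <<'E'
from h import *
print(bot.get_state()["position"])
im=bot.get_image("side")[:,:,::-1]; im2=bot.get_image("top")[:,:,::-1]
cv2.imwrite("pics/c1.png",np.vstack([cv2.resize(im[120:270,180:340],None,fx=3,fy=3)[:300],cv2.resize(im2[110:260,190:350],None,fx=3,fy=3)[:300]]))
E
```

```text
time: 2.9
position: [0.4511, -0.0832, 0.009]
orientation: [2.374, -2.057, -0.005]
wrist_force: [-0.2, 1.0, 5.5]
gripper_width: 0.0001
[ 0.451119   -0.08322029  0.00900187]
```

View pics/c1.png

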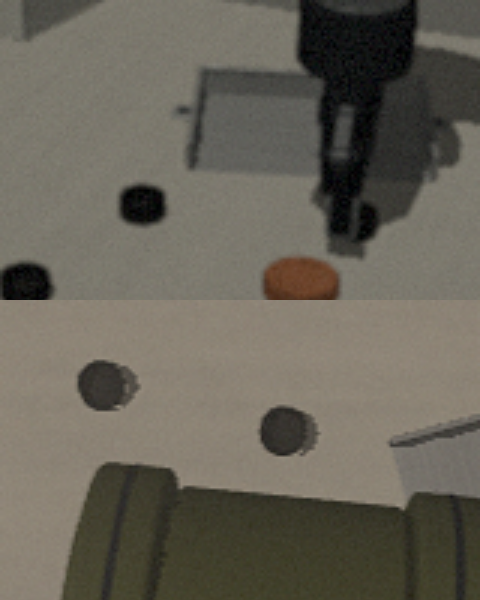

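The side view shows the finger with cap C peeking out behind it on the robot side. The upward force of 5.5 N needs checking, so I'm holding for a moment.

```bash
python3 -m crank '[{"dx":0,"dy":0,"dz":0,"rx":0,"ry":0,"rz":0},{"dx":0,"dy":0,"dz":0,"rx":0,"ry":0,"rz":0}]' - 30
python3 - <<'E'
from h import *
im=bot.get_image("side")[:,:,::-1]
cv2.imwrite("pics/c2.png",cv2.resize(im[140:220,260:340],None,fx=7,fy=7,interpolation=cv2.INTER_CUBIC)*2)
# where would C touch / fingertip project
c=bot.calibration("side");M=R.from_rotvec(c["orientation"]).as_matrix()
for w in ([.451,-.083,.009],[.4555,-.114,0.0],[.4555,-.114,.016]):
    q=c["mtx"]@(M.T@(np.array(w)-c["xyz"]));q=q[:2]/q[2];print(w,q.round(1),((q-[260,140])*7).round())
E
```

```text
time: 3.2
position: [0.4512, -0.0829, 0.0089]
orientation: [2.375, -2.055, -0.004]
wrist_force: [-0.5, 0.9, 6.6]
gripper_width: 0.0002
[0.451, -0.083, 0.009] [293.3 197.8] [233. 405.]
[0.4555, -0.114, 0.0] [294.7 194.2] [243. 380.]
[0.4555, -0.114, 0.016] [295.3 187.6] [247. 334.]
```

View pics/c2.png

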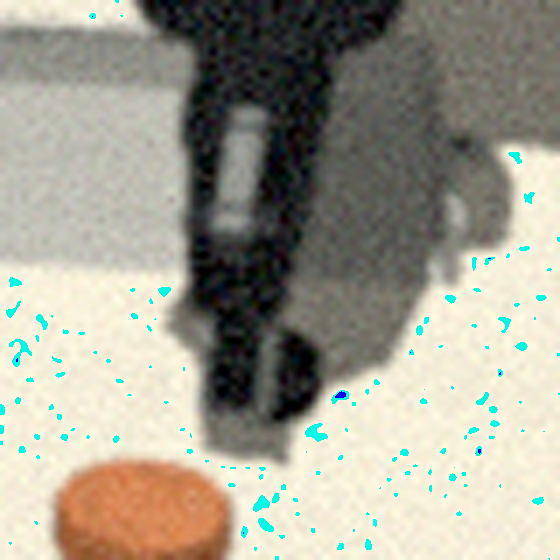

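```bash
python3 -m crank '[{"dx":-6,"dy":0,"dz":0,"rx":0,"ry":0,"rz":0},{"dx":-12,"dy":0,"dz":0,"rx":0,"ry":0,"rz":0},{"dx":-12,"dy":0,"dz":0,"rx":0,"ry":0,"rz":0}]' - 30
python3 - <<'E'
from h import *
print(ray("side",(298,193.5),.008))
im=bot.get_image("side")[:,:,::-1]
cv2.imwrite("pics/c3.png",np.clip(cv2.resize(im[140:220,260:340],None,fx=7,fy=7,interpolation=cv2.INTER_CUBIC).astype(int)*2,0,255))
E
```

```text
time: 3.55
position: [0.4504, -0.0695, 0.0095]
orientation: [2.376, -2.052, -0.01]
wrist_force: [-0.3, 0.3, -0.2]
gripper_width: 0.0
[ 0.44683101 -0.10585695  0.008     ][ WARN:0@1.458] global loadsave.cpp:1063 imwrite_ Unsupported depth image for selected encoder is fallbacked to CV_8U.
```

View pics/c3.png

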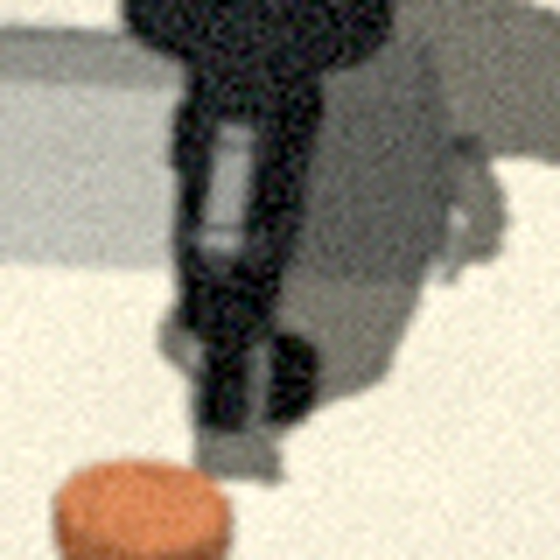

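The cap stayed put, lying flat, and the force dropped to zero. The finger's back evidently slopes out onto the rim, so I'll tilt the tool about 12° so that the tip does the pushing.

Run:
```python
from h import *
plan((.4470,-.106),(-.045,-.02),stop=.024,zl=.007)
```

```text
rz -2.6 rv [ 0.3  0.1 -2.6] q7 -0.37 u [ 0.191 -0.982] push mm 170.0
above [ 0.44  -0.069  0.09 ] d [ -3.  11. -80.]
low [ 0.44  -0.069  0.007] d [-3. 10.  3.]
mid [ 0.459 -0.166  0.007] d [96.  6.  2.]
end [ 0.475 -0.249  0.007] d [181.   2.   2.]
off [ 0.472 -0.235  0.007] d [166.   3.   2.]
up [ 0.472 -0.235  0.09 ] d [166.   3. -81.]
```

```bash
python3 -m crank '[{"dx":-8,"dy":5,"dz":0,"rx":0,"ry":6,"rz":-2},{"dx":-6,"dy":10,"dz":1,"rx":0,"ry":12,"rz":-2.6},{"dx":-6,"dy":10,"dz":2,"rx":0,"ry":12,"rz":-2.6},{"dx":4,"dy":10,"dz":2,"rx":0,"ry":12,"rz":-2.6},{"dx":14,"dy":10,"dz":2,"rx":0,"ry":12,"rz":-2.6},{"dx":24,"dy":9,"dz":2,"rx":0,"ry":12,"rz":-2.6},{"dx":34,"dy":9,"dz":2,"rx":0,"ry":12,"rz":-2.6},{"dx":46,"dy":8,"dz":2,"rx":0,"ry":12,"rz":-2.6},{"dx":58,"dy":8,"dz":2,"rx":0,"ry":12,"rz":-2.6},{"dx":70,"dy":7,"dz":2,"rx":0,"ry":12,"rz":-2.6},{"dx":82,"dy":7,"dz":2,"rx":0,"ry":12,"rz":-2.6},{"dx":82,"dy":7,"dz":2,"rx":0,"ry":12,"rz":-2.6}]' - 30
python3 - <<'E'
from h import *
im=bot.get_image("side")[:,:,::-1]
cv2.imwrite("pics/c4.png",np.clip(cv2.resize(im[120:220,230:350],None,fx=5,fy=5,interpolation=cv2.INTER_CUBIC).astype(int)*2,0,255).astype(np.uint8))
p=bot.get_state()["position"];print(tr(p))
E
```

```text
time: 4.8
position: [0.4678, -0.1561, 0.0171]
orientation: [2.294, -1.905, 0.2]
wrist_force: [1.0, 0.8, -0.3]
gripper_width: 0.0001
[-0.02306323  0.09696116]
```

View pics/c4.png

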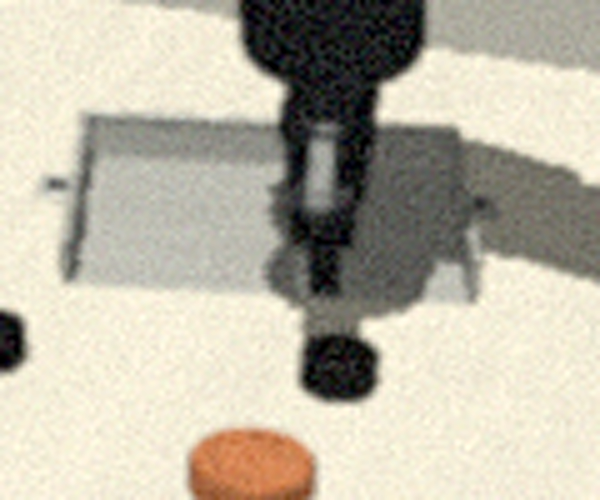

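Cap C did not move: it is still at side pixel (298,193), flat. The tip rode up to z = 17 mm and passed over it, so I'll check how the commanded height settles.

```bash
python3 -m crank '[{"dx":0,"dy":0,"dz":0,"rx":0,"ry":0,"rz":0},{"dx":0,"dy":0,"dz":0,"rx":0,"ry":0,"rz":0}]' - 30
python3 - <<'E'
from h import *
s=bot.get_state();print(R.from_rotvec(s["orientation"]).as_matrix().round(3))
im=bot.get_image("side"); cv2.imwrite("pics/s5.png",im[:,:,::-1])
for c,w in caps(im,(180,150,330,230),30): print(c.round(1),w,ray("side",c,.008).round(4))
E
```

```text
time: 5.05
position: [0.4679, -0.1523, 0.0168]
orientation: [2.3, -1.901, 0.197]
wrist_force: [0.2, -0.5, 0.8]
gripper_width: 0.0
[[ 0.188 -0.982  0.005]
 [-0.962 -0.185 -0.199]
 [ 0.196  0.033 -0.98 ]]
[295.4 164.8] [ 17  30 207] [ 0.4866 -0.2358  0.008 ]
[227.  187.9] [ 13  12 131] [ 0.5934 -0.072   0.008 ]
[297.2 192.8] [ 14  13 146] [ 0.4492 -0.1081  0.008 ]
[188.  214.8] [ 15  14 177] [0.623  0.0544 0.008 ]
```

```bash
python3 -c "
from h import *
print(bot.get_state()['qpos'].round(2))"; python3 -m crank '[{"dx":0,"dy":0,"dz":-30,"rx":0,"ry":-6,"rz":0},{"dx":0,"dy":0,"dz":-60,"rx":0,"ry":-11,"rz":0},{"dx":0,"dy":0,"dz":-70,"rx":0,"ry":-11,"rz":0},{"dx":0,"dy":0,"dz":-70,"rx":0,"ry":-11,"rz":0},{"dx":0,"dy":0,"dz":-70,"rx":0,"ry":-11,"rz":0}]' - 30;  python3 -c "
from h import *
print(bot.get_state()['qpos'].round(2))
plan((.448,-.107),(-.045,-.02),stop=.024,zl=.005)"
```

```text
[-0.09  0.96  0.29  2.16 -1.    0.04 -0.3 ]
time: 5.6
position: [0.4671, -0.1377, 0.0847]
orientation: [2.397, -1.985, -0.026]
wrist_force: [-0.5, 0.3, -0.5]
gripper_width: 0.0004
[-0.1   0.85  0.49  2.09 -0.88  0.45 -0.31]
rz 0.0 rv [ 1.9 -0.3  0. ] q7 -0.31 u [ 0.186 -0.983] push mm 169.0
above [ 0.441 -0.07   0.09 ] d [-72.  13.  -5.]
low [ 0.441 -0.07   0.005] d [-72.  10.  80.]
mid [ 0.459 -0.166  0.005] d [26. 10. 80.]
end [ 0.475 -0.249  0.005] d [111.  10.  81.]
off [ 0.472 -0.234  0.005] d [96. 10. 81.]
up [ 0.472 -0.234  0.09 ] d [96. 13. -4.]
```

The joints explain it: q5 and q6 sit at their lower limits, so that tilt was unreachable. I'll go back to a level tool and lower the tip.

```bash
python3 -m crank '[{"dx":-36,"dy":7,"dz":-5,"rx":1.9,"ry":0,"rz":0},{"dx":-72,"dy":13,"dz":-5,"rx":1.9,"ry":0,"rz":0},{"dx":-72,"dy":13,"dz":-5,"rx":1.9,"ry":0,"rz":0},{"dx":-72,"dy":13,"dz":30,"rx":1.9,"ry":0,"rz":0},{"dx":-72,"dy":10,"dz":60,"rx":1.9,"ry":0,"rz":0},{"dx":-72,"dy":10,"dz":80,"rx":1.9,"ry":0,"rz":0},{"dx":-72,"dy":10,"dz":80,"rx":1.9,"ry":0,"rz":0},{"dx":-72,"dy":10,"dz":80,"rx":1.9,"ry":0,"rz":0}]' - 30;  python3 -c "
from h import *
print(bot.get_state()['qpos'].round(2))
plan((.448,-.107),(-.045,-.02),stop=.024,zl=.005)"
```

```text
time: 6.4
position: [0.4473, -0.0724, 0.0095]
orientation: [2.409, -1.999, -0.008]
wrist_force: [0.2, 0.6, 1.4]
gripper_width: -0.0
[ 0.02  0.92  0.05  2.21 -1.    0.04 -0.33]
rz -0.1 rv [ 0.7 -0.2 -0.1] q7 -0.33 u [ 0.186 -0.983] push mm 169.0
above [ 0.441 -0.07   0.09 ] d [ -4.   7. -80.]
low [ 0.441 -0.07   0.005] d [-4.  6.  5.]
mid [ 0.459 -0.166  0.005] d [95.  6.  5.]
end [ 0.475 -0.249  0.005] d [179.   5.   5.]
off [ 0.472 -0.234  0.005] d [164.   5.   5.]
up [ 0.472 -0.234  0.09 ] d [164.   6. -80.]
```

```bash
python3 -m crank '[{"dx":1,"dy":-6,"dz":0,"rx":0,"ry":0,"rz":5},{"dx":6,"dy":-5,"dz":0,"rx":0,"ry":0,"rz":10},{"dx":16,"dy":-3,"dz":0,"rx":0,"ry":0,"rz":10},{"dx":26,"dy":-1,"dz":0,"rx":0,"ry":0,"rz":10},{"dx":36,"dy":0,"dz":0,"rx":0,"ry":0,"rz":10},{"dx":46,"dy":2,"dz":0,"rx":0,"ry":0,"rz":10},{"dx":56,"dy":4,"dz":0,"rx":0,"ry":0,"rz":10},{"dx":60,"dy":5,"dz":0,"rx":0,"ry":0,"rz":10},{"dx":60,"dy":5,"dz":0,"rx":0,"ry":0,"rz":10}]' - 30;  python3 -c "
from h import *
s=bot.get_state()
print(s['qpos'].round(2),R.from_rotvec(s['orientation']).as_matrix().round(3))
im=bot.get_image('side'); cv2.imwrite('pics/c6.png',np.clip(cv2.resize(im[120:220,230:350,::-1],None,fx=5,fy=5,interpolation=cv2.INTER_CUBIC).astype(int)*2,0,255).astype(np.uint8))
for c,w in caps(im,(180,150,330,230),30): print(c.round(1),w,ray('side',c,.008).round(4))
"
```

```text
time: 7.3
position: [0.4539, -0.1333, 0.0103]
orientation: [2.225, -2.204, -0.005]
wrist_force: [0.1, 0.4, -0.9]
gripper_width: -0.0001
[ 0.11  0.93  0.13  2.15 -0.94  0.12 -0.44] [[ 0.009 -1.    -0.009]
 [-1.    -0.009 -0.005]
 [ 0.005  0.009 -1.   ]]
[299.6 165.3] [ 23  37 406] [ 0.477  -0.2372  0.008 ]
[227.  187.8] [ 13  12 129] [ 0.5936 -0.0724  0.008 ]
[187.9 214.8] [ 15  14 177] [0.623  0.0544 0.008 ]
```

View pics/c6.png

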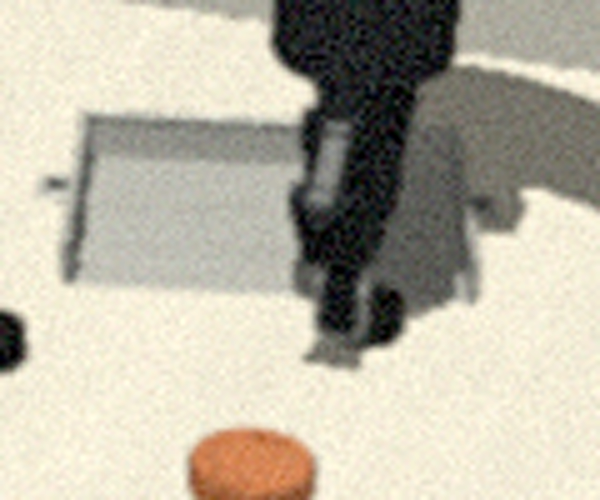

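```bash
python3 -c "
from h import *
w=ray('side',(303.3,182.6),.008);print(w)
plan(w,(-.045,-.02),stop=.024,zl=.006,back=.030)"
```

```text
[ 0.44811315 -0.15701298  0.008     ]
rz -14.5 rv [  0.6  -0.2 -14.5] q7 -0.44 u [ 0.261 -0.965] push mm 120.0
above [ 0.44  -0.128  0.09 ] d [ -4.  14. -80.]
low [ 0.44  -0.128  0.006] d [-5. 14.  4.]
mid [ 0.457 -0.192  0.006] d [59. -3.  4.]
end [ 0.473 -0.25   0.006] d [117. -18.   5.]
off [ 0.469 -0.235  0.006] d [103. -14.   5.]
up [ 0.469 -0.235  0.09 ] d [103. -13. -79.]
```

```bash
python3 -m crank '[{"dx":-9,"dy":6,"dz":2,"rx":0,"ry":0,"rz":-8},{"dx":-9,"dy":14,"dz":4,"rx":0.5,"ry":0,"rz":-14.5},{"dx":-5,"dy":14,"dz":4,"rx":0.5,"ry":0,"rz":-14.5},{"dx":7,"dy":11,"dz":4,"rx":0.5,"ry":0,"rz":-14.5},{"dx":19,"dy":8,"dz":4,"rx":0.5,"ry":0,"rz":-14.5},{"dx":31,"dy":4,"dz":4,"rx":0.5,"ry":0,"rz":-14.5},{"dx":43,"dy":1,"dz":4,"rx":0.5,"ry":0,"rz":-14.5},{"dx":58,"dy":-3,"dz":4,"rx":0.5,"ry":0,"rz":-14.5},{"dx":73,"dy":-7,"dz":4,"rx":0.5,"ry":0,"rz":-14.5},{"dx":88,"dy":-11,"dz":4,"rx":0.5,"ry":0,"rz":-14.5},{"dx":103,"dy":-15,"dz":4,"rx":0.5,"ry":0,"rz":-14.5},{"dx":117,"dy":-18,"dz":4,"rx":0.5,"ry":0,"rz":-14.5}]' - 30;  python3 -m crank '[{"dx":0,"dy":0,"dz":0,"rx":0,"ry":0,"rz":0},{"dx":-15,"dy":0,"dz":0,"rx":0,"ry":0,"rz":0},{"dx":-25,"dy":0,"dz":-40,"rx":0,"ry":0,"rz":0},{"dx":-30,"dy":0,"dz":-80,"rx":0,"ry":0,"rz":0},{"dx":-30,"dy":0,"dz":-120,"rx":0,"ry":0,"rz":0},{"dx":-30,"dy":0,"dz":-120,"rx":0,"ry":0,"rz":0}]' - 30;  python3 -c "
from h import *
s=bot.get_state()
print(s['qpos'].round(2))
im=bot.get_image('side'); cv2.imwrite('pics/s7.png',im[:,:,::-1])
for c,w in caps(im,(180,130,330,230),30): print(c.round(1),w,ray('side',c,.008).round(4),tr(ray('side',c,.008)).round(3))
plan((.5935,-.073),(.045,.05),stop=.022,zl=.006,back=.032)
"
```

```text
time: 8.55
position: [0.4738, -0.2511, 0.0068]
orientation: [2.489, -1.91, 0.004]
wrist_force: [-0.2, 0.3, -0.4]
gripper_width: -0.0001
time: 9.15
position: [0.4675, -0.2205, 0.1307]
orientation: [2.493, -1.909, 0.013]
wrist_force: [0.5, -0.5, 0.1]
gripper_width: -0.0001
[ 0.05  0.78  0.52  2.01 -0.73  0.54 -0.22]
[302.9 155.8] [ 13  11 116] [ 0.4822 -0.291   0.008 ] [-0.047 -0.038]
[227.  187.7] [ 13  12 134] [ 0.5937 -0.0726  0.008 ] [0.121 0.14 ]
[187.9 214.7] [ 15  14 172] [0.6231 0.0543 0.008 ] [0.185 0.254]
rz 38.9 rv [-0.2 -0.3 38.9] q7 -0.22 u [-0.403 -0.915] push mm 117.0
above [ 0.606 -0.044  0.09 ] d [-134. -181.   38.]
low [ 0.606 -0.044  0.006] d [-134. -181.  122.]
mid [ 0.579 -0.107  0.006] d [ -81. -137.  122.]
end [ 0.555 -0.16   0.006] d [ -35. -101.  123.]
off [ 0.561 -0.147  0.006] d [ -47. -110.  123.]
up [ 0.561 -0.147  0.09 ] d [ -46. -110.   39.]
```

Cap C is in the tray at (-47,-38) mm. Next is B, first sideways to line up with the mouth, then in.

```bash
python3 -c "
from h import *
plan((.5936,-.0727),(.035,.088),stop=.023,zl=.006,back=.032)
"
```

```text
rz 57.6 rv [-0.2 -0.2 57.6] q7 -0.22 u [-0.675 -0.738] push mm 100.0
above [ 0.615 -0.049  0.09 ] d [-126. -188.   38.]
low [ 0.615 -0.049  0.006] d [-127. -188.  122.]
mid [ 0.575 -0.093  0.006] d [ -95. -138.  122.]
end [ 0.541 -0.13   0.006] d [-68. -95. 122.]
off [ 0.552 -0.119  0.006] d [ -76. -108.  122.]
up [ 0.552 -0.119  0.09 ] d [ -76. -108.   38.]
```

```bash
python3 -m crank '[{"dx":-18,"dy":-27,"dz":5,"rx":0,"ry":0,"rz":8.2},{"dx":-36,"dy":-54,"dz":10,"rx":0,"ry":0,"rz":16.4},{"dx":-54,"dy":-80,"dz":15,"rx":0,"ry":0,"rz":24.6},{"dx":-72,"dy":-107,"dz":20,"rx":0,"ry":0,"rz":32.8},{"dx":-90,"dy":-134,"dz":25,"rx":0,"ry":0,"rz":41},{"dx":-108,"dy":-161,"dz":30,"rx":0,"ry":0,"rz":49.2},{"dx":-126,"dy":-188,"dz":38,"rx":0,"ry":0,"rz":57.6},{"dx":-126,"dy":-188,"dz":38,"rx":0,"ry":0,"rz":57.6},{"dx":-126,"dy":-188,"dz":38,"rx":0,"ry":0,"rz":57.6},{"dx":-126,"dy":-188,"dz":38,"rx":0,"ry":0,"rz":57.6}]' - 30;  python3 -c "
from h import *
print(bot.get_state()['qpos'].round(2))
plan((.5936,-.0727),(.035,.088),stop=.023,zl=.006,back=.032)
"
```

```text
time: 10.2
position: [0.6129, -0.0503, 0.0873]
orientation: [1.262, -2.873, 0.004]
wrist_force: [0.5, -0.7, -0.0]
gripper_width: 0.0003
[-0.39  1.02  0.78  1.73 -0.96  0.82 -1.45]
rz -0.1 rv [-0.  -0.3 -0.1] q7 -1.45 u [-0.675 -0.738] push mm 100.0
above [ 0.615 -0.049  0.09 ] d [-2. -1. -3.]
low [ 0.615 -0.049  0.006] d [-3. -1. 81.]
mid [ 0.575 -0.093  0.006] d [56. -1. 82.]
end [ 0.541 -0.13   0.006] d [106.  -1.  82.]
off [ 0.552 -0.119  0.006] d [91. -1. 82.]
up [ 0.552 -0.119  0.09 ] d [92. -1. -2.]
```

```bash
python3 -m crank '[{"dx":-3,"dy":-1,"dz":40,"rx":0,"ry":0,"rz":0},{"dx":-3,"dy":-1,"dz":75,"rx":0,"ry":0,"rz":0},{"dx":-3,"dy":-1,"dz":82,"rx":0,"ry":0,"rz":0},{"dx":5,"dy":-1,"dz":82,"rx":0,"ry":0,"rz":0},{"dx":17,"dy":-1,"dz":82,"rx":0,"ry":0,"rz":0},{"dx":32,"dy":-1,"dz":82,"rx":0,"ry":0,"rz":0},{"dx":47,"dy":-1,"dz":82,"rx":0,"ry":0,"rz":0},{"dx":62,"dy":-1,"dz":82,"rx":0,"ry":0,"rz":0},{"dx":77,"dy":-1,"dz":82,"rx":0,"ry":0,"rz":0},{"dx":92,"dy":-1,"dz":82,"rx":0,"ry":0,"rz":0},{"dx":106,"dy":-1,"dz":82,"rx":0,"ry":0,"rz":0},{"dx":106,"dy":-1,"dz":82,"rx":0,"ry":0,"rz":0}]' - 30; python3 -m crank '[{"dx":-12,"dy":0,"dz":0,"rx":0,"ry":0,"rz":0},{"dx":-25,"dy":0,"dz":-40,"rx":0,"ry":0,"rz":0},{"dx":-40,"dy":0,"dz":-80,"rx":0,"ry":0,"rz":0},{"dx":-60,"dy":0,"dz":-100,"rx":0,"ry":0,"rz":0},{"dx":-60,"dy":0,"dz":-100,"rx":0,"ry":0,"rz":0}]' - 30;  python3 -c "
from h import *
print(bot.get_state()['qpos'].round(2))
im=bot.get_image('side'); cv2.imwrite('pics/s8.png',im[:,:,::-1])
for c,w in caps(im,(180,130,330,230),30): print(c.round(1),w,ray('side',c,.008).round(4),tr(ray('side',c,.008)).round(3))
"
```

```text
time: 11.4
position: [0.5413, -0.1315, 0.0071]
orientation: [1.258, -2.875, 0.007]
wrist_force: [0.7, -0.9, -0.2]
gripper_width: 0.0004
time: 11.9
position: [0.5888, -0.0792, 0.1085]
orientation: [-1.275, 2.866, -0.008]
wrist_force: [0.5, 0.2, 0.6]
gripper_width: 0.0001
[-0.29  0.92  0.65  1.79 -0.82  0.71 -1.48]
[302.2 156.3] [ 14  12 128] [ 0.4833 -0.2876  0.008 ] [-0.045 -0.035]
[271.4 177.2] [ 14  11 119] [ 0.5203 -0.1547  0.008 ] [0.027 0.082]
[188.  214.9] [ 16  14 173] [0.6227 0.0549 0.008 ] [0.184 0.254]
```

```bash
python3 -c "
from h import *
plan((.5203,-.1547),(.045,-.035),stop=.023,zl=.006,back=.032)
"
```

```text
rz -67.0 rv [ -0.2  -0.2 -67. ] q7 -1.48 u [ 0.42  -0.907] push mm 118.0
above [ 0.507 -0.126  0.09 ] d [87. 29. 17.]
low [ 0.507 -0.126  0.006] d [ 87.  29. 101.]
mid [ 0.535 -0.187  0.006] d [113. -34. 101.]
end [ 0.56  -0.241  0.006] d [136. -88. 101.]
off [ 0.554 -0.228  0.006] d [131. -74. 101.]
up [ 0.554 -0.228  0.09 ] d [131. -75.  17.]
```

```bash
python3 -m crank '[{"dx":11,"dy":4,"dz":0,"rx":0,"ry":0,"rz":-8.4},{"dx":22,"dy":8,"dz":0,"rx":0,"ry":0,"rz":-16.8},{"dx":33,"dy":12,"dz":0,"rx":0,"ry":0,"rz":-25.2},{"dx":44,"dy":16,"dz":5,"rx":0,"ry":0,"rz":-33.6},{"dx":55,"dy":20,"dz":10,"rx":0,"ry":0,"rz":-42},{"dx":66,"dy":24,"dz":15,"rx":0,"ry":0,"rz":-50.4},{"dx":77,"dy":27,"dz":17,"rx":0,"ry":0,"rz":-58.8},{"dx":87,"dy":29,"dz":17,"rx":0,"ry":0,"rz":-67},{"dx":87,"dy":29,"dz":17,"rx":0,"ry":0,"rz":-67},{"dx":87,"dy":29,"dz":17,"rx":0,"ry":0,"rz":-67},{"dx":87,"dy":29,"dz":17,"rx":0,"ry":0,"rz":-67}]' - 30;python3 -c "
from h import *
print(bot.get_state()['qpos'].round(2))
plan((.5203,-.1547),(.045,-.035),stop=.023,zl=.006,back=.032)
"
```

```text
time: 13.05
position: [0.5041, -0.1277, 0.0888]
orientation: [2.638, -1.699, 0.001]
wrist_force: [0.4, -0.8, -0.1]
gripper_width: 0.0
[ 0.01  0.81  0.25  2.01 -0.48  0.38 -0.51]
rz -0.4 rv [ 0.1 -0.1 -0.4] q7 -0.51 u [ 0.42  -0.907] push mm 118.0
above [ 0.507 -0.126  0.09 ] d [-1. -3. -1.]
low [ 0.507 -0.126  0.006] d [-1. -4. 83.]
mid [ 0.535 -0.187  0.006] d [67. -4. 83.]
end [ 0.56  -0.241  0.006] d [126.  -4.  83.]
off [ 0.554 -0.228  0.006] d [111.  -4.  83.]
up [ 0.554 -0.228  0.09 ] d [112.  -4.  -1.]
```

```bash
python3 -m crank '[{"dx":-2,"dy":-4,"dz":40,"rx":0,"ry":0,"rz":0},{"dx":-2,"dy":-4,"dz":75,"rx":0,"ry":0,"rz":0},{"dx":-2,"dy":-4,"dz":83,"rx":0,"ry":0,"rz":0},{"dx":6,"dy":-4,"dz":83,"rx":0,"ry":0,"rz":0},{"dx":20,"dy":-4,"dz":83,"rx":0,"ry":0,"rz":0},{"dx":35,"dy":-4,"dz":83,"rx":0,"ry":0,"rz":0},{"dx":50,"dy":-4,"dz":83,"rx":0,"ry":0,"rz":0},{"dx":65,"dy":-4,"dz":82,"rx":0,"ry":0,"rz":0},{"dx":80,"dy":-4,"dz":82,"rx":0,"ry":0,"rz":0},{"dx":95,"dy":-4,"dz":82,"rx":0,"ry":0,"rz":0},{"dx":110,"dy":-4,"dz":82,"rx":0,"ry":0,"rz":0},{"dx":125,"dy":-4,"dz":82,"rx":0,"ry":0,"rz":0}]' - 30; python3 -m crank '[{"dx":0,"dy":0,"dz":0,"rx":0,"ry":0,"rz":0},{"dx":-12,"dy":0,"dz":0,"rx":0,"ry":0,"rz":0},{"dx":-25,"dy":0,"dz":-40,"rx":0,"ry":0,"rz":0},{"dx":-60,"dy":-10,"dz":-80,"rx":0,"ry":0,"rz":0},{"dx":-100,"dy":-20,"dz":-100,"rx":0,"ry":0,"rz":0},{"dx":-140,"dy":-30,"dz":-100,"rx":0,"ry":0,"rz":0},{"dx":-140,"dy":-30,"dz":-100,"rx":0,"ry":0,"rz":0},{"dx":-140,"dy":-30,"dz":-100,"rx":0,"ry":0,"rz":0}]' - 30;  python3 -c "
from h import *
print(bot.get_state()['qpos'].round(2))
im=bot.get_image('side'); cv2.imwrite('pics/s9.png',im[:,:,::-1])
for c,w in caps(im,(180,130,330,230),30): print(c.round(1),w,ray('side',c,.008).round(4),tr(ray('side',c,.008)).round(3))
plan((.623,.0538),(.01,.095),stop=.023,zl=.006,back=.032)
"
```

```text
time: 14.25
position: [0.56, -0.2431, 0.0087]
orientation: [2.638, -1.699, 0.005]
wrist_force: [0.2, -0.0, -0.4]
gripper_width: -0.0001
time: 15.05
position: [0.5274, -0.0976, 0.1073]
orientation: [2.644, -1.692, -0.001]
wrist_force: [0.5, -1.0, -0.6]
gripper_width: 0.0002
[-0.08  0.79  0.3   1.95 -0.47  0.47 -0.58]
[263.1 136.8] [  9  16 104] [ 0.609 -0.365  0.008] [ 0.054 -0.145]
[265.8 151.9] [ 12  11 110] [ 0.5733 -0.2776  0.008 ] [ 0.044 -0.051]
[302.1 155.5] [ 14  10 117] [ 0.4846 -0.292   0.008 ] [-0.045 -0.04 ]
[187.9 214.8] [ 15  14 175] [0.6231 0.0546 0.008 ] [0.185 0.254]
rz 56.1 rv [ 0.1 -0.2 56.1] q7 -0.58 u [-0.522 -0.853] push mm 235.0
above [0.64  0.081 0.09 ] d [-118. -177.   16.]
low [0.64  0.081 0.006] d [-118. -177.  100.]
mid [ 0.574 -0.027  0.006] d [-47. -72. 101.]
end [ 0.512 -0.127  0.006] d [ 19.  26. 101.]
off [ 0.52  -0.115  0.006] d [ 10.  13. 101.]
up [ 0.52  -0.115  0.09 ] d [10. 13. 17.]
```

Cap B is in, at (44,-51) mm. Cap A is next.

```bash
python3 -m crank '[{"dx":-17,"dy":-26,"dz":2,"rx":0,"ry":0,"rz":8},{"dx":-34,"dy":-51,"dz":4,"rx":0,"ry":0,"rz":16},{"dx":-51,"dy":-76,"dz":6,"rx":0,"ry":0,"rz":24},{"dx":-68,"dy":-101,"dz":8,"rx":0,"ry":0,"rz":32},{"dx":-85,"dy":-127,"dz":10,"rx":0,"ry":0,"rz":40},{"dx":-102,"dy":-152,"dz":13,"rx":0,"ry":0,"rz":48},{"dx":-118,"dy":-177,"dz":16,"rx":0,"ry":0,"rz":56.1},{"dx":-118,"dy":-177,"dz":16,"rx":0,"ry":0,"rz":56.1},{"dx":-118,"dy":-177,"dz":16,"rx":0,"ry":0,"rz":56.1},{"dx":-118,"dy":-177,"dz":16,"rx":0,"ry":0,"rz":56.1}]' - 30;python3 -c "
from h import *
print(bot.get_state()['qpos'].round(2))
plan((.623,.0538),(.01,.095),stop=.023,zl=.006,back=.032)
"
```

```text
time: 16.1
position: [0.64, 0.0777, 0.0904]
orientation: [1.528, -2.741, 0.006]
wrist_force: [1.0, 0.6, -0.5]
gripper_width: -0.0001
[-0.53  1.    0.67  1.63 -0.8   0.8  -1.62]
rz -0.2 rv [-0.1 -0.3 -0.2] q7 -1.62 u [-0.522 -0.853] push mm 235.0
above [0.64  0.081 0.09 ] d [-3.  2.  0.]
low [0.64  0.081 0.006] d [-3.  2. 84.]
mid [ 0.574 -0.027  0.006] d [124.   2.  85.]
end [ 0.512 -0.127  0.006] d [241.   1.  86.]
off [ 0.52  -0.115  0.006] d [226.   1.  86.]
up [ 0.52  -0.115  0.09 ] d [227.   1.   2.]
```

```bash
python3 -m crank '[{"dx":-3,"dy":2,"dz":40,"rx":0,"ry":0,"rz":0},{"dx":-3,"dy":2,"dz":75,"rx":0,"ry":0,"rz":0},{"dx":-3,"dy":2,"dz":84,"rx":0,"ry":0,"rz":0},{"dx":5,"dy":2,"dz":84,"rx":0,"ry":0,"rz":0},{"dx":19,"dy":2,"dz":84,"rx":0,"ry":0,"rz":0},{"dx":34,"dy":2,"dz":84,"rx":0,"ry":0,"rz":0},{"dx":49,"dy":2,"dz":84,"rx":0,"ry":0,"rz":0},{"dx":64,"dy":2,"dz":85,"rx":0,"ry":0,"rz":0},{"dx":79,"dy":2,"dz":85,"rx":0,"ry":0,"rz":0},{"dx":94,"dy":2,"dz":85,"rx":0,"ry":0,"rz":0},{"dx":109,"dy":2,"dz":85,"rx":0,"ry":0,"rz":0},{"dx":109,"dy":2,"dz":85,"rx":0,"ry":0,"rz":0}]' - 30; python3 -c "
from h import *
print(bot.get_state()['qpos'].round(2))
im=bot.get_image('side'); cv2.imwrite('pics/s10.png',im[:,:,::-1])
cv2.imwrite('pics/c10.png',np.clip(cv2.resize(im[130:230,170:330,::-1],None,fx=5,fy=5,interpolation=cv2.INTER_CUBIC).astype(int)*2,0,255).astype(np.uint8))
"
```

```text
time: 17.3
position: [0.5819, -0.0164, 0.0086]
orientation: [1.525, -2.745, 0.011]
wrist_force: [0.4, 0.1, 2.0]
gripper_width: 0.0002
[-0.31  1.03  0.46  1.85 -0.92  0.49 -1.33]
```

View pics/c10.png

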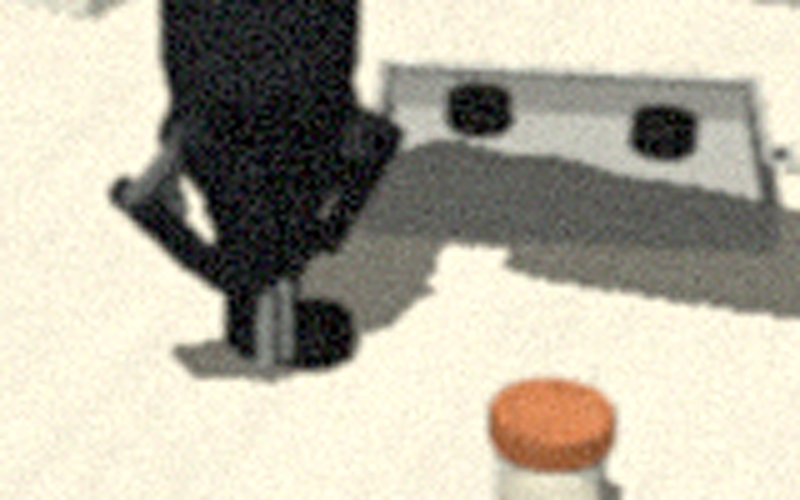

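Cap A is flat and centred ahead of the finger at crop (320,335). B and C lie flat in the tray. Continuing the push.

```bash
python3 -m crank '[{"dx":12,"dy":0,"dz":1,"rx":0,"ry":0,"rz":0},{"dx":26,"dy":0,"dz":1,"rx":0,"ry":0,"rz":0},{"dx":40,"dy":0,"dz":1,"rx":0,"ry":0,"rz":0},{"dx":54,"dy":0,"dz":1,"rx":0,"ry":0,"rz":0},{"dx":68,"dy":0,"dz":1,"rx":0,"ry":0,"rz":0},{"dx":82,"dy":0,"dz":1,"rx":0,"ry":0,"rz":0},{"dx":96,"dy":0,"dz":1,"rx":0,"ry":0,"rz":0},{"dx":110,"dy":0,"dz":1,"rx":0,"ry":0,"rz":0},{"dx":126,"dy":0,"dz":1,"rx":0,"ry":0,"rz":0},{"dx":126,"dy":0,"dz":1,"rx":0,"ry":0,"rz":0}]' - 30; python3 -m crank '[{"dx":-12,"dy":0,"dz":0,"rx":0,"ry":0,"rz":0},{"dx":-25,"dy":0,"dz":-40,"rx":0,"ry":0,"rz":0},{"dx":-40,"dy":0,"dz":-80,"rx":0,"ry":0,"rz":0},{"dx":-70,"dy":0,"dz":-100,"rx":0,"ry":0,"rz":0},{"dx":-70,"dy":0,"dz":-100,"rx":0,"ry":0,"rz":0},{"dx":-70,"dy":0,"dz":-100,"rx":0,"ry":0,"rz":0}]' - 30;  python3 -c "
from h import *
print(bot.get_state()['qpos'].round(2))
im=bot.get_image('side'); cv2.imwrite('pics/s11.png',im[:,:,::-1])
for c,w in caps(im,(180,130,330,230),30): print(c.round(1),w,ray('side',c,.008).round(4),tr(ray('side',c,.008)).round(3))
"
```

```text
time: 18.35
position: [0.5132, -0.1231, 0.0053]
orientation: [1.523, -2.742, 0.006]
wrist_force: [-0.3, -0.6, 0.1]
gripper_width: -0.0001
time: 18.95
position: [0.5532, -0.0562, 0.1049]
orientation: [1.539, -2.737, 0.003]
wrist_force: [-0.1, -0.9, -0.1]
gripper_width: 0.0001
[-0.3   0.87  0.57  1.9  -0.8   0.61 -1.33]
[240.3 136.3] [ 27  22 211] [ 0.6659 -0.3449  0.008 ] [ 0.114 -0.141]
[265.1 151.6] [ 14  12 121] [ 0.5752 -0.2782  0.008 ] [ 0.045 -0.052]
[302.3 156. ] [ 14  11 132] [ 0.4833 -0.2891  0.008 ] [-0.046 -0.037]
[270.7 177.3] [ 14  12 138] [ 0.5217 -0.1534  0.008 ] [0.029 0.083]
```

```bash
python3 -c "
from h import *
plan((.5215,-.154),(.004,-.005),stop=.023,zl=.006,back=.034)
"
```

```text
rz -31.9 rv [  0.   -0.2 -31.9] q7 -1.33 u [ 0.008 -1.   ] push mm 91.0
above [ 0.521 -0.12   0.09 ] d [69. -6. 15.]
low [ 0.521 -0.12   0.006] d [69. -6. 99.]
mid [ 0.522 -0.176  0.006] d [117. -36.  99.]
end [ 0.522 -0.222  0.006] d [155. -60.  99.]
off [ 0.522 -0.207  0.006] d [143. -52.  99.]
up [ 0.522 -0.207  0.09 ] d [143. -52.  15.]
```

```bash
python3 -m crank '[{"dx":17,"dy":-1,"dz":3,"rx":0,"ry":0,"rz":-8},{"dx":34,"dy":-3,"dz":7,"rx":0,"ry":0,"rz":-16},{"dx":51,"dy":-4,"dz":11,"rx":0,"ry":0,"rz":-24},{"dx":69,"dy":-6,"dz":15,"rx":0,"ry":0,"rz":-31.9},{"dx":69,"dy":-6,"dz":15,"rx":0,"ry":0,"rz":-31.9},{"dx":69,"dy":-6,"dz":15,"rx":0,"ry":0,"rz":-31.9},{"dx":69,"dy":-6,"dz":15,"rx":0,"ry":0,"rz":-31.9}]' - 30; python3 -c "
from h import *
print(bot.get_state()['qpos'].round(2))
plan((.5215,-.154),(.004,-.005),stop=.023,zl=.006,back=.034)
"
```

```text
time: 19.7
position: [0.5216, -0.12, 0.0899]
orientation: [2.224, -2.215, 0.002]
wrist_force: [-0.2, 0.7, -0.1]
gripper_width: -0.0001
[-0.07  0.83  0.36  1.97 -0.63  0.45 -0.81]
rz -0.2 rv [ 0.1 -0.1 -0.2] q7 -0.81 u [ 0.008 -1.   ] push mm 91.0
above [ 0.521 -0.12   0.09 ] d [-0.  0. -0.]
low [ 0.521 -0.12   0.006] d [-0.  0. 84.]
mid [ 0.522 -0.176  0.006] d [56.  0. 84.]
end [ 0.522 -0.222  0.006] d [101.  -0.  84.]
off [ 0.522 -0.207  0.006] d [86. -0. 84.]
up [ 0.522 -0.207  0.09 ] d [87.  0.  0.]
```

```bash
python3 -m crank '[{"dx":-1,"dy":0,"dz":40,"rx":0,"ry":0,"rz":0},{"dx":-1,"dy":0,"dz":75,"rx":0,"ry":0,"rz":0},{"dx":-1,"dy":0,"dz":84,"rx":0,"ry":0,"rz":0},{"dx":8,"dy":0,"dz":84,"rx":0,"ry":0,"rz":0},{"dx":20,"dy":0,"dz":84,"rx":0,"ry":0,"rz":0},{"dx":34,"dy":0,"dz":84,"rx":0,"ry":0,"rz":0},{"dx":48,"dy":0,"dz":84,"rx":0,"ry":0,"rz":0},{"dx":62,"dy":0,"dz":83,"rx":0,"ry":0,"rz":0},{"dx":76,"dy":0,"dz":83,"rx":0,"ry":0,"rz":0},{"dx":90,"dy":0,"dz":83,"rx":0,"ry":0,"rz":0},{"dx":98,"dy":0,"dz":83,"rx":0,"ry":0,"rz":0},{"dx":102,"dy":0,"dz":83,"rx":0,"ry":0,"rz":0}]' - 30; python3 -m crank '[{"dx":-12,"dy":0,"dz":0,"rx":0,"ry":0,"rz":0},{"dx":-20,"dy":0,"dz":-40,"rx":0,"ry":0,"rz":0},{"dx":-20,"dy":-20,"dz":-80,"rx":0,"ry":0,"rz":0},{"dx":-20,"dy":-60,"dz":-110,"rx":0,"ry":0,"rz":0},{"dx":-20,"dy":-100,"dz":-140,"rx":0,"ry":0,"rz":0},{"dx":-20,"dy":-140,"dz":-150,"rx":0,"ry":0,"rz":0},{"dx":-20,"dy":-170,"dz":-150,"rx":0,"ry":0,"rz":0},{"dx":-20,"dy":-170,"dz":-150,"rx":0,"ry":0,"rz":0},{"dx":-20,"dy":-170,"dz":-150,"rx":0,"ry":0,"rz":0}]' - 30;  python3 -c "
from h import *
im=bot.get_image('side'); cv2.imwrite('pics/s12.png',im[:,:,::-1]); top=bot.get_image('top')
for c,w in caps(im,(180,130,330,230),30): print(c.round(1),w,ray('side',c,.010).round(4),tr(ray('side',c,.010)).round(3))
a=cv2.resize(im[120:310,100:340],(480,380));b=cv2.resize(top[100:270,120:440],(640,340))
cv2.imwrite('pics/f.png',np.clip(np.hstack([cv2.resize(a,(380,300)),cv2.resize(b,(420,300))])[:,:,::-1].astype(int)*2,0,255).astype(np.uint8))
o=cv2.imread('pics/top0.png')[:,:,::-1]
def cen(i,x0,y0,x1,y1):
    h=cv2.cvtColor(i,cv2.COLOR_RGB2HSV)[y0:y1,x0:x1,1]>110; ys,xs=np.nonzero(h); return xs.mean()+x0,ys.mean()+y0
for bx in((205,205,240,245),(148,120,168,140)): print(cen(np.ascontiguousarray(o),*bx),cen(top,*bx))
print('dish diff',np.abs(o[195:235,125:170].astype(int)-top[195:235,125:170]).mean())
"
```

```text
time: 20.9
position: [0.5216, -0.2249, 0.0076]
orientation: [2.224, -2.214, 0.004]
wrist_force: [-1.3, 0.0, 0.9]
gripper_width: 0.0003
time: 21.8
position: [0.6913, -0.1995, 0.1561]
orientation: [2.228, -2.21, -0.002]
wrist_force: [-1.1, 0.1, 0.1]
gripper_width: -0.0002
[265.5 151.5] [ 12  10 103] [ 0.5733 -0.2749  0.01  ] [ 0.045 -0.048]
[302.4 155.6] [ 13  10 109] [ 0.4828 -0.2877  0.01  ] [-0.046 -0.035]
[284.  158.7] [ 13  10 105] [ 0.5196 -0.2535  0.01  ] [-0.001 -0.013]
(np.float64(221.6778350515464), np.float64(225.20876288659792)) (np.float64(208.0), np.float64(215.0))
(np.float64(155.359375), np.float64(128.359375)) (np.float64(155.30769230769232), np.float64(128.53846153846155))
dish diff 41.947407407407404
```

View pics/f.png

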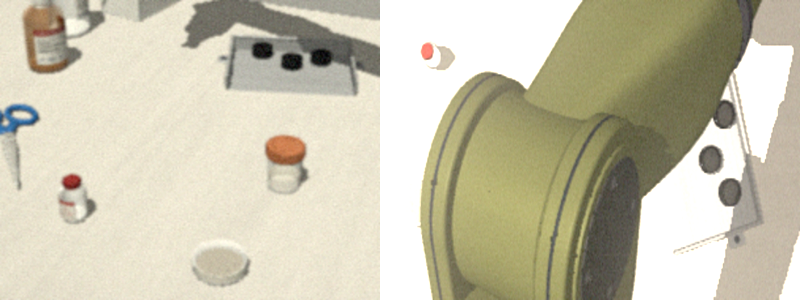

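All three caps lie flat in the tray, and the jar, dropper and dish are standing. The arm hides the jar and dish from above, so I'll compare them in the side view and then hand in.

```bash
python3 -c "
from h import *
a=cv2.imread('pics/side0.png',0);b=cv2.imread('pics/s12.png',0)
for n,(x0,y0,x1,y1) in dict(jar=(262,202,300,245),drop=(132,226,162,266),dish=(216,268,264,304)).items():
    print(n,cv2.phaseCorrelate(np.float32(a[y0:y1,x0:x1]),np.float32(b[y0:y1,x0:x1]),cv2.createHanningWindow((x1-x0,y1-y0),cv2.CV_32F)))
print(bot.close_job())"
```

```text
jar ((-0.0742152119642121, 0.28364283117862854), 0.8244353029463026)
drop ((-0.04584231009693873, 0.05085329332078814), 0.9337069324652354)
dish ((-0.09992772505189862, 0.1799358483779443), 1.0485513508319855)
the job is handed in; nothing more can be done
None
```

All three caps are flat and wholly inside the tray, and I handed the job in at about 22 s of the 67 s allowed. They were pushed only, with closed fingers.

**Cap positions:** The last side view puts the centres, in tray coordinates, at about (-46, -35), (45, -48) and (-1, -13) mm. That is well past the lip ramp and clear of the side walls. The top view also shows all three in the tray.

**Bystanders:** In the side view the jar, dropper and dish have shifted less than 0.3 px since the start. In the top view the arm hid the jar and dish, so that comparison was no use for them; the dropper's position there agreed.

**What went wrong on the way:**
- **First push:** the finger leaned on the rim of cap C with about 6 N. The cap stayed flat.
- **Tilted retry:** I tilted the tool 12° to fix that, but it put two joints at their limits. The tip rose and passed over cap C without moving it. From then on I pushed with the tool level.
- **After that:** A and B each went in two pushes, and C needed three.

The end-of-call wrist readings stayed under 7 N; I did not monitor forces in between.

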